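# Clamp a converter module with an eccentric knob

### The arm

A 6-joint arm with a two-finger parallel gripper is mounted at the origin on a cart in front of the work surface, level with it; the furniture and walls round the work are solid. World frame = base frame: x ahead of the robot, y to its left, z up, the work surface at z = 0. Lengths are in m, angles in rad, forces in N, time in s.
With the tool pointing down it reaches from about 0.375 to 0.9 m from the base axis. Payload 3.1 kg.
Tool frame: the origin (TCP) lies between the finger pads; the fingertips stand 17 mm ahead of it and the grasp point (between the pads) lies 2 mm behind it; z points along the fingers, y is the line along which they close (so a half turn about z gives the same grasp; the last joint's range is limited). The gripper opens to 85 mm and grips with 20 to 120 N. Pads are 22 mm wide; open, the fingers measure 114 mm over their backs; the gripper's body (76 mm by 85 mm) begins 54 mm behind the grasp point. The pads swing forward as they close: fully open they stand 13 mm farther back than shut.
Start: joints at [-1.522, 0.527, 1.433, -0, 1.181, -0.178], TCP at [0.141, -0.609, 0.248] pointing down, gripper open.
Joint ranges: [-3.08, 3.08], [-0.75, 2.2], [0.22, 2.44], [-1.43, 4.57], [0, 2.65], [-2.85, 2.85]. Speed limits (rad/s): [2.79, 2.79, 3.14, 3.14, 3.14, 3.14].

### API

Orientations are given as a unit quaternion [x, y, z, w].
In Python, from station import sense, vision, order gives the robot as it stands.
- The arm moves only by the shell command python3 -m crank 'ROWS' [OPENING] [FORCE]. ROWS is JSON, a list of rows, each an object with "dp": the shift along the world's x, y, z in units of 30 mm (1.0 is 30 mm), a list of three; "angular": the turn, a rotation vector about the world's x, y, z in degrees, a list of three. In form: [{"dp": [dx, dy, dz], "angular": [ax, ay, az]}, ...]. A call has 1 to 20 rows; each row shifts and turns the commanded pose from where the row before left it; what a row does not reach is not made up. A row lasts 1/10 s, in which the tool goes at most 50 mm and 8.59 degrees, less where a joint would pass 70% of its speed; a pose out of reach is approached as far as the arm can. A call is refused whole if a number of a shift passes 1 or a number of a turn 8.59, either way. A call with a gripper value outside its range is refused whole. OPENING is the closure, from 0 (fully open) to 1 (shut), set as the call begins (- or left out, the last holds). The fingers move at their own pace and stop on an object; FORCE is the grip in N (left out, the last holds). Time passes only in rows, so rows that do not move let the fingers close. It gives the time, the measured TCP pose, the force, the opening and the grip force at its end, in the units of the state.
- sense(): the state, without advancing time (a new reading comes with each control period).
- vision.snapshot(name): name is "scene" or "top" or "wrist"; returns a dict with "image" (480x640x3 uint8, blue, green, red), "range_z" (480x640 float32, m along the optical axis (not along the pixel's ray), 0 where there is no reading), "mtx" (3x3 intrinsics, pixels), "pose" (4x4, takes a point from camera to world coordinates); the wrist camera has in their place "mount" (4x4, takes a point from camera to tool coordinates, whose origin is the TCP and whose axes are the flange's). Camera axes: x right, y down, z forward; pixel columns grow to the right and rows downward; lengths in m; the calibration is good to about 2 mm. A picture is of the moment at which its call begins: read the wrist's pose just before it.
- order.sign_off(): hands the job in; it is judged then, once.
The state is a dict: "t": time; "q": joint angles; "qd": joint speeds; "tau": joint torques, N m; "tcp_pos": TCP position; "tool_rot": TCP orientation; "force": force on the tool from outside, world axes, zero at the start; "ft_torque": the same for the moment, N m; "finger_gap": opening from 0.0 (shut) to 1.0 (fully open); "gripper_force": force on a finger pad.
Only numpy, scipy, OpenCV 4.12 (cv2) and the standard library are available. Lean on these libraries where they do the work, as an engineer would, in place of code of your own. Each camera call takes 0.05 s, during which the arm holds its last target. There are 200 camera calls.

### The job

Lay the white converter module flat in the nest of the clamping fixture, long side along the nest, and let go of it. Then turn the red knob clockwise until its eccentric disc bears on the end of the module and clamps it against the blue sprung stop with about 12 N (never more than 30 N), and let go of the knob. Leave the blue relay and the capacitor where they stand.

Things in the scene. Friction and masses are not known exactly. Their poses are not given: they have to be found in the camera images.
- module_center (a point): centre of the loose white converter module, a block 40 mm (its x) x 70 mm (its y) x 22 mm high, 0.1 to 0.2 kg; either end may face the eccentric
- nest (a point): middle of the nest's floor, 8 mm above the bench, on the screwed-down fixture (grey plate 100 x 180 x 8 mm centred here). x across, y along the nest towards the stop, z up. Four corner guides, 9 mm high, at x = +-22 to +-31 mm, y = +-20 to +-32 mm; between them fingers have room. A module centred at y = +0.4 mm, lengthwise, clears disc and stop by 2.5 mm while the knob is below 0.4
- stop_slot (a point): fixed mark on the fixture, 40.5 mm from the nest point along the nest's y, 20 mm above the bench: the middle of the slots of the blue stop. The face of the stop's black rubber pad lies within 2.3 mm of it either way along y, as the stop was screwed down; its exact place is not measured. The pad yields along y, 1 mm for every 6 N. Stop: 44 mm wide, top 32 mm above the bench
- knob_axis (a point): point on the vertical axis of the red knob, 49 mm above the bench, 50 mm from the nest point along the nest's -y; axes as the nest's. The knob is an upright bar 44 mm long, 12 mm thick, from 30 to 64 mm above the bench, centred on the axis. A seated module's top is 30 mm above the bench
- cam_disc (a point): centre of the steel eccentric disc under the knob, 20 mm radius, at 10 to 26 mm above the bench, 8 mm off the knob's axis, turning with the knob; it reaches 20 - 8 cos(knob angle) mm from the axis towards the stop. Its friction on the module and the knob's drag keep it where it is left
- cam (a joint): angle of knob and disc, 0 to 2.9 rad, growing clockwise seen from above. At 0 the bar lies along the nest's x; at q it is turned by -q about z. Clamping begins between 1.3 and 2.0 rad, depending on the stop; 12 N come 0.3 to 0.5 rad later. Free drag 0.05 N m; each N of clamping adds 0.02 to 0.025 N m (0.3 in all at 12 N) while turning on slowly; after a halt friction hides it
- relay_center (a point): centre of a blue relay cube, 28 x 28 x 30 mm, a bystander
- capacitor_center (a point): centre of a dark blue capacitor can, 35 mm diameter, 47 mm high, a bystander
Mind the look-alikes: they are no part of the job. What is shaped like the part that bears module_center but purple is not meant.

How it is judged:
By the outcome, as a careful person would: the job done as asked, in the order asked, and still so for the second after the job is handed in, with the robot touching nothing.
It also fails if it takes over 72 s, if anything falls off the work surface, if the arm or the gripper's body presses on something with over 40 N, if the wrist force passes 120 N, or if a joint passes its speed limit or range.

## Working session

There is one attempt and no reset: what is moved stays moved. The work goes in short steps, Python scripts to look and compute and a shell command to move; the robot and the scene stay as the last step left them, time stands still between calls to the robot, and variables do not carry over. Pictures are saved under pics/ and viewed, at most 10 in all, crops included, and the job is handed in when it is done.

```bash
ls; mkdir -p pics; python3 - <<'E'
from station import sense,vision
import cv2,numpy as np
print(sense())
for n in ("top","scene"):
    s=vision.snapshot(n); cv2.imwrite(f"pics/{n}0.png",s["image"]); np.savez(f"{n}0.npz",**s); print(n,s["mtx"],s["pose"])
E
```

```text
pics
{'t': 0.0, 'q': array([-1.52150255e+00,  5.28482303e-01,  1.43389605e+00,  3.17241138e-05,
        1.18140515e+00, -1.78489882e-01]), 'qd': array([-1.29658988e-03,  7.06720789e-04,  2.39485633e-04, -2.50030823e-03,
        3.59950190e-04,  5.07386484e-05]), 'tau': array([-8.87959095e-05, -4.42352629e+01, -1.78026223e+01, -3.99508299e-04,
        8.49931355e-03,  1.63200781e-05]), 'tcp_pos': array([ 0.14114596, -0.60815887,  0.24732566]), 'tool_rot': array([ 9.93521423e-01,  1.13639699e-01,  8.53503625e-05, -1.09219048e-03]), 'force': array([0.07052665, 0.10240194, 0.26825738]), 'ft_torque': array([-0.02484216, -0.00881132, -0.0324034 ]), 'gripper_force': 0.0, 'finger_gap': 1.0003535847199165}
top [[518.91966566   0.         317.69066595]
 [  0.         518.91966566 238.22073637]
 [  0.           0.           1.        ]] [[-0.00751227 -0.98165844  0.19050006  0.22520583]
 [-0.99986813  0.01011677  0.01270307  0.02675018]
 [-0.01439732 -0.19037951 -0.98160499  1.05850664]
 [ 0.          0.          0.          1.        ]]
scene [[508.67798944   0.         306.60305458]
 [  0.         508.67798944 236.8295665 ]
 [  0.           0.           1.        ]] [[-0.99199223 -0.07682294  0.10024796  0.29942507]
 [-0.12570549  0.52370322 -0.84257526  0.96048989]
 [ 0.01222893 -0.84842983 -0.52916659  0.64606854]
 [ 0.          0.          0.          1.        ]]
```

View pics/top0.png

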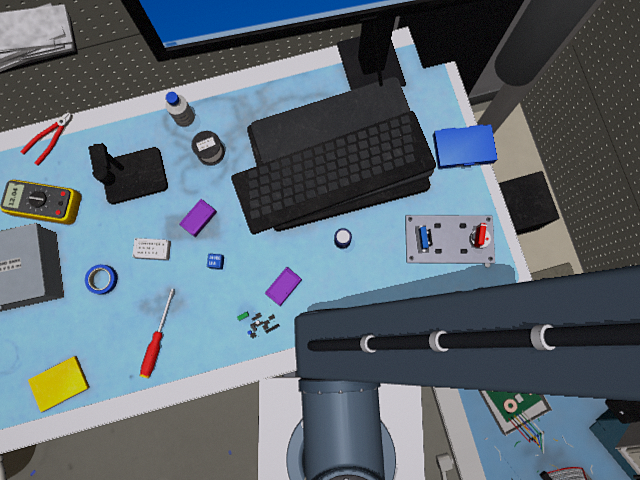

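View pics/scene0.png

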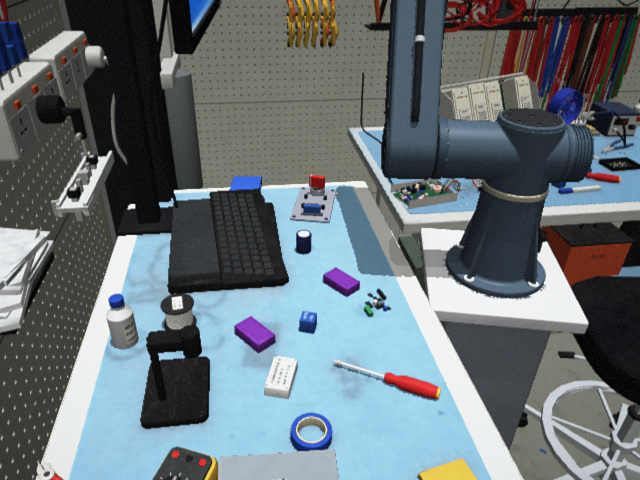

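The top view shows these things:
- White module at (152,248), with holes and printing on top. It is the only white block; the purple ones at (198,217) and (283,286) are look-alikes.
- Relay at (215,261) and capacitor at (342,238).
- Fixture at (450,240), with the stop at (424,238) and the knob at (482,235).

I'll confirm in an enlarged crop and measure.

```bash
cat > h.py <<'E'
import numpy as np,cv2
def ray(s,u,v,z):
    K,P=s["mtx"],s["pose"]; d=P[:3,:3]@np.linalg.solve(K,[u,v,1]); o=P[:3,3]
    return o+d*(z-o[2])/d[2]
def cloud(s,pose=None):
    P=s["pose"] if pose is None else pose; Z=s["range_z"]; v,u=np.mgrid[:480,:640]
    p=np.stack([u*Z,v*Z,Z],-1)@np.linalg.inv(s["mtx"]).T
    p=p@P[:3,:3].T+P[:3,3]; p[Z==0]=np.nan; return p
E
python3 - <<'E'
from h import *
s=np.load("top0.npz"); im=s["image"]; p=cloud(s)
a=cv2.resize(im[205:305,100:240],None,fx=4,fy=4,interpolation=cv2.INTER_CUBIC)
b=cv2.resize(im[205:275,395:515],None,fx=3.2,fy=3.2,interpolation=cv2.INTER_CUBIC)
c=np.zeros((max(a.shape[0],b.shape[0]),560,3),np.uint8); c[:400,:560]=a
cv2.imwrite("pics/crop1.png",np.vstack([a,cv2.resize(im[200:275,395:515],(320,200),interpolation=cv2.INTER_CUBIC).repeat(1,0) if 0 else cv2.resize(im[205:255,385:525],(560,200),interpolation=cv2.INTER_CUBIC)]))
def box(n,m,h):
    q=p[m&(abs(p[...,2]-h)<.006)]; r=cv2.minAreaRect((q[:,:2]*1000).astype(np.float32)); print(n,len(q),q.mean(0),r)
hsv=cv2.cvtColor(im,cv2.COLOR_BGR2HSV); v,u=np.mgrid[:480,:640]
def w(u0,u1,v0,v1): return (u>=u0)&(u<u1)&(v>=v0)&(v<v1)
box("module",w(125,180,230,268),.022); box("relay",w(200,230,245,275),.03); box("cap",w(328,358,222,255),.047)
box("plate",w(398,505,205,272),.008); box("stop",w(410,436,220,255),.032); box("knob",w(465,498,215,255),.064)
for uv in [(152,248),(215,261),(450,225)]: print(uv,p[uv[1],uv[0]])
E
```

```text
module 678 [0.40857048 0.38189524 0.02230324] ((408.7685852050781, 382.540771484375), (71.92959594726562, 40.91173553466797), 84.75672912597656)
relay 197 [0.38116964 0.24866316 0.0298373 ] ((381.5097351074219, 249.1917266845703), (27.65608787536621, 28.74936866760254), 86.26671600341797)
cap 241 [ 0.42401981 -0.00936462  0.0467156 ] ((424.0638732910156, -9.42355728149414), (34.12398147583008, 33.64874267578125), 25.65848731994629)
plate 5105 [ 0.42599252 -0.22989017  0.00698828] ((428.2521667480469, -235.8068084716797), (223.49940490722656, 139.91677856445312), 89.23768615722656)
stop 172 [ 0.42459464 -0.17558528  0.03143723] ((424.9043273925781, -177.76812744140625), (42.95955276489258, 21.500764846801758), 4.795164585113525)
knob 143 [ 0.42375316 -0.27937881  0.06375399] ((424.0211181640625, -280.07965087890625), (12.30447769165039, 43.74300003051758), 79.34916687011719)
(152, 248) [0.40935353 0.37746801 0.02309646]
(215, 261) [0.37996141 0.24607101 0.03253597]
(450, 225) [ 0.45413904 -0.23315516  0.00767596]
```

View pics/crop1.png

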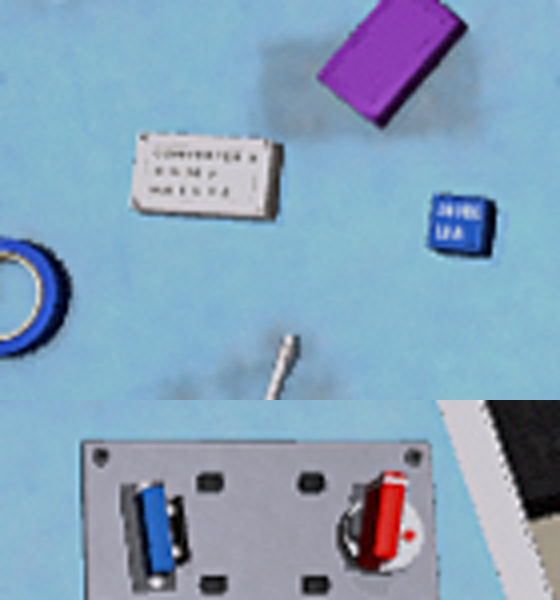

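The crop confirms the white block marked "CONVERTER": 72×41 mm at 22 mm height, which matches the given size. Its long axis is at 84.8°. I'll move towards it along an arc.

```bash
python3 -m crank '[{"dp":[0.94,0.86,0],"angular":[0,0,2]},{"dp":[0.94,0.86,0],"angular":[0,0,2]},{"dp":[0.94,0.86,0],"angular":[0,0,2]},{"dp":[0.94,0.86,0],"angular":[0,0,2]},{"dp":[0.94,0.86,0],"angular":[0,0,2]},{"dp":[0.94,0.86,0],"angular":[0,0,2]},{"dp":[0.94,0.86,0],"angular":[0,0,2]},{"dp":[0.94,0.86,0],"angular":[0,0,2]},{"dp":[0.94,0.86,0],"angular":[0,0,2]},{"dp":[0.94,0.86,0],"angular":[0,0,2]},{"dp":[0.94,0.86,0],"angular":[0,0,2]},{"dp":[0.94,0.86,0],"angular":[0,0,2]},{"dp":[0.06,1,0],"angular":[0,0,2]},{"dp":[0.06,1,0],"angular":[0,0,2]},{"dp":[0.06,1,0],"angular":[0,0,2]},{"dp":[0.06,1,0],"angular":[0,0,2]},{"dp":[0.06,1,0],"angular":[0,0,2]}]' 0 40
python3 -m crank '[{"dp":[0.06,1,0],"angular":[0,0,2]},{"dp":[0.06,1,0],"angular":[0,0,2]},{"dp":[0.06,1,0],"angular":[0,0,2]},{"dp":[0.06,1,0],"angular":[0,0,2]},{"dp":[0.06,1,0],"angular":[0,0,2]},{"dp":[0.06,1,0],"angular":[0,0,2]},{"dp":[-0.25,0.98,-0.2],"angular":[0,0,2]},{"dp":[-0.25,0.98,-0.2],"angular":[0,0,2]},{"dp":[-0.25,0.98,-0.2],"angular":[0,0,2]},{"dp":[-0.25,0.98,-0.2],"angular":[0,0,2]},{"dp":[-0.25,0.98,-0.2],"angular":[0,0,2]},{"dp":[-0.25,0.98,-0.2],"angular":[0,0,2]},{"dp":[-0.25,0.98,-0.2],"angular":[0,0,2]},{"dp":[-0.25,0.98,-0.2],"angular":[0,0,2]},{"dp":[-0.25,0.98,-0.2],"angular":[0,0,2]},{"dp":[-0.25,0.98,-0.2],"angular":[0,0,2]},{"dp":[-0.25,0.98,-0.2],"angular":[0,0,2]},{"dp":[-0.25,0.98,-0.2],"angular":[0,0,2]},{"dp":[0,0,0],"angular":[0,0,1.7]},{"dp":[0,0,0],"angular":[0,0,0]}]'
cat >> h.py <<'E'
from scipy.spatial.transform import Rotation as R
def wrist(png=None):
    from station import sense,vision
    st=sense(); s=vision.snapshot("wrist"); T=np.eye(4); T[:3,:3]=R.from_quat(st["tool_rot"]).as_matrix(); T[:3,3]=st["tcp_pos"]
    s["pose"]=T@s["mount"]
    if png: cv2.imwrite(png,s["image"])
    return st,s
def yaw(st):
    y=R.from_quat(st["tool_rot"]).apply([0,1,0]); return np.degrees(np.arctan2(y[1],y[0]))
def box(p,m,h,tol=.005):
    q=p[m&(abs(p[...,2]-h)<tol)]; return len(q),q.mean(0),cv2.minAreaRect((q[:,:2]*1000).astype(np.float32))
E
python3 - <<'E'
from h import *
st,s=wrist("pics/w1.png"); print(st["t"],st["q"],st["tcp_pos"],st["tool_rot"],yaw(st))
p=cloud(s); m=np.linalg.norm(p[...,:2]-[.4088,.3825],axis=-1)<.06
g=s["image"].astype(int); m&=(g.min(-1)>90)&(g.max(-1)-g.min(-1)<40)
print(box(p,m,.022))
E
```

```text
t: 1.8
tcp_pos: [0.4883, -0.1478, 0.248]
tool_rot: [0.917, 0.4, -0.0, -0.0]
force: [0.7, -0.1, -0.1]
finger_gap: 1.0
gripper_force: 0.0
t: 3.8
tcp_pos: [0.4087, 0.3837, 0.1758]
tool_rot: [0.738, 0.675, -0.001, 0.0]
force: [0.3, 1.1, 0.8]
finger_gap: 1.0
gripper_force: 0.0
3.8 [ 5.54684239e-01  5.38293640e-01  1.66503704e+00 -4.70586236e-04
  9.39694153e-01  6.44647305e-01] [0.40871869 0.38368233 0.17575346] [ 7.38093610e-01  6.74697914e-01 -7.38837997e-04  5.43674594e-05] -5.1386101079661675
(4017, array([0.40763461, 0.38607823, 0.02258291]), ((407.2895202636719, 384.2652587890625), (69.84785461425781, 39.708251953125), 85.96896362304688))
```

```bash
python3 -m crank '[{"dp":[-0.05,0.02,-0.8],"angular":[0,0,1.1]},{"dp":[0,0,-0.8],"angular":[0,0,0]},{"dp":[0,0,-0.8],"angular":[0,0,0]},{"dp":[0,0,-0.8],"angular":[0,0,0]},{"dp":[0,0,-0.8],"angular":[0,0,0]},{"dp":[0,0,-0.8],"angular":[0,0,0]},{"dp":[0,0,-0.2],"angular":[0,0,0]},{"dp":[0,0,-0.19],"angular":[0,0,0]},{"dp":[0,0,0],"angular":[0,0,0]}]' 0 40
python3 -m crank '[{"dp":[0,0,0],"angular":[0,0,0]},{"dp":[0,0,0],"angular":[0,0,0]},{"dp":[0,0,0],"angular":[0,0,0]},{"dp":[0,0,0],"angular":[0,0,0]},{"dp":[0,0,0],"angular":[0,0,0]},{"dp":[0,0,0],"angular":[0,0,0]}]' 1 40
```

```text
t: 4.75
tcp_pos: [0.4083, 0.3838, 0.0208]
tool_rot: [0.733, 0.681, 0.0, 0.0]
force: [1.1, 0.7, -0.3]
finger_gap: 1.0
gripper_force: 0.0
t: 5.35
tcp_pos: [0.4084, 0.3846, 0.0216]
tool_rot: [0.732, 0.681, 0.001, 0.0]
force: [-0.0, -1.0, 6.4]
finger_gap: 0.455
gripper_force: 42.1
```

```bash
python3 -m crank '[{"dp":[0,0,0.5],"angular":[0,0,0]},{"dp":[0,0,1],"angular":[0,0,0]},{"dp":[0,0,1],"angular":[0,0,0]},{"dp":[0.1,-0.5,0.5],"angular":[0,0,0]},{"dp":[0.1,-1,0.3],"angular":[0,0,0]},{"dp":[0.1,-1,0.3],"angular":[0,0,0]},{"dp":[0.1,-1,0.3],"angular":[0,0,0]},{"dp":[0.1,-1,0.3],"angular":[0,0,0]},{"dp":[0.1,-1,0.3],"angular":[0,0,0]},{"dp":[0.1,-1,0.3],"angular":[0,0,0]},{"dp":[0.1,-1,0.3],"angular":[0,0,0]},{"dp":[0.1,-1,0.3],"angular":[0,0,0]},{"dp":[0.1,-1,0],"angular":[0,0,0]},{"dp":[0.1,-1,0],"angular":[0,0,0]}]'
python3 -m crank '[{"dp":[0,-1,0],"angular":[0,0,1]},{"dp":[0,-1,0],"angular":[0,0,1]},{"dp":[0,-1,0],"angular":[0,0,1]},{"dp":[0,-1,0],"angular":[0,0,1]},{"dp":[0,-1,0],"angular":[0,0,0]},{"dp":[0,-1,0],"angular":[0,0,0]},{"dp":[0,-1,0],"angular":[0,0,0]},{"dp":[0,-1,0],"angular":[0,0,0]},{"dp":[0,-1,0],"angular":[0,0,0]},{"dp":[0,0,0],"angular":[0,0,0]},{"dp":[0,0,0],"angular":[0,0,0]}]'
python3 - <<'E'
from h import *
st,s=wrist("pics/w2.png"); print(st["t"],st["q"],st["tcp_pos"],st["tool_rot"],yaw(st),st["force"]); np.savez("w2.npz",**s)
E
```

```text
t: 6.75
tcp_pos: [0.4407, 0.0681, 0.1836]
tool_rot: [0.732, 0.681, 0.0, 0.0]
force: [-0.3, -1.1, -2.0]
finger_gap: 0.455
gripper_force: 41.4
t: 7.85
tcp_pos: [0.4404, -0.2009, 0.1829]
tool_rot: [0.709, 0.706, 0.0, -0.0]
force: [-0.5, 1.3, -1.5]
finger_gap: 0.461
gripper_force: 41.3
7.85 [-6.59629622e-01  4.40948221e-01  1.84662688e+00  3.53520559e-04
  8.54687084e-01 -6.55581571e-01] [ 0.44035979 -0.2009424   0.18290234] [ 7.08618398e-01  7.05591834e-01  8.95520842e-05 -3.49022394e-04] -0.2452314951121206 [-0.47453722  1.27221198 -1.45110109]
```

View pics/w2.png

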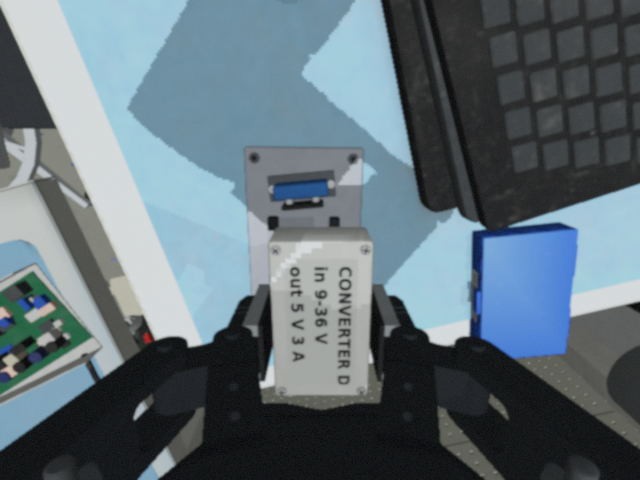

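The wrist view shows the module held square, with the plate and stop (302,190) above it. The knob is hidden behind the module. I'll back off 0.13 m along -y to see the whole fixture.

```bash
python3 -m crank '[{"dp":[0,-0.8,0.2],"angular":[0,0,0]},{"dp":[0,-1,0.3],"angular":[0,0,0]},{"dp":[0,-1,0.3],"angular":[0,0,0]},{"dp":[0,-1,0.2],"angular":[0,0,0]},{"dp":[0,-0.7,0],"angular":[0,0,0]},{"dp":[0,0,0],"angular":[0,0,0]},{"dp":[0,0,0],"angular":[0,0,0]}]'
python3 - <<'E'
from h import *
st,s=wrist("pics/w3.png"); print(st["t"],st["tcp_pos"],yaw(st)); np.savez("w3.npz",**s,tcp=st["tcp_pos"],yaw=yaw(st))
cv2.imwrite("pics/w3c.png",cv2.resize(s["image"],(800,600),interpolation=cv2.INTER_CUBIC))
p=cloud(s); g=s["image"].astype(int)
print("module",box(p,(p[...,2]>st["tcp_pos"][2]-.012)&(g.min(-1)>110)&(g.max(-1)-g.min(-1)<40),st["tcp_pos"][2],.008))
near=(abs(p[...,0]-.425)<.06)&(abs(p[...,1]+.23)<.11)
print("plate",box(p,near&(g.max(-1)-g.min(-1)<40),.008,.003))
b=near&(g[...,0]>g[...,2]+50)
print("stop",box(p,b,.032,.004))
print("knob",box(p,near&(g[...,2]>g[...,0]+60),.064,.004))
E
```

```text
t: 8.6
tcp_pos: [0.4404, -0.334, 0.2123]
tool_rot: [0.708, 0.706, 0.0, -0.001]
force: [-0.7, 1.1, -1.5]
finger_gap: 0.457
gripper_force: 41.3
8.6 [ 0.44043886 -0.33399664  0.21226026] -0.11929949597984613
module (14617, array([ 0.43959293, -0.32970433,  0.21308533]), ((439.8316650390625, -334.1316833496094), (40.1875, 70.78299713134766), 0.4234396517276764))
plate (17413, array([ 0.42470525, -0.23435619,  0.00836247]), ((420.468017578125, -237.91375732421875), (162.93460083007812, 107.22471618652344), 88.98380279541016))
stop (982, array([ 0.42417346, -0.17290222,  0.03220762]), ((423.72406005859375, -172.5004425048828), (43.08390426635742, 12.316877365112305), 4.56514835357666))
knob (752, array([ 0.42200564, -0.27863895,  0.06400681]), ((423.6480407714844, -279.2266845703125), (11.32543659210205, 42.48119354248047), 79.04660034179688))
```

View pics/w3c.png

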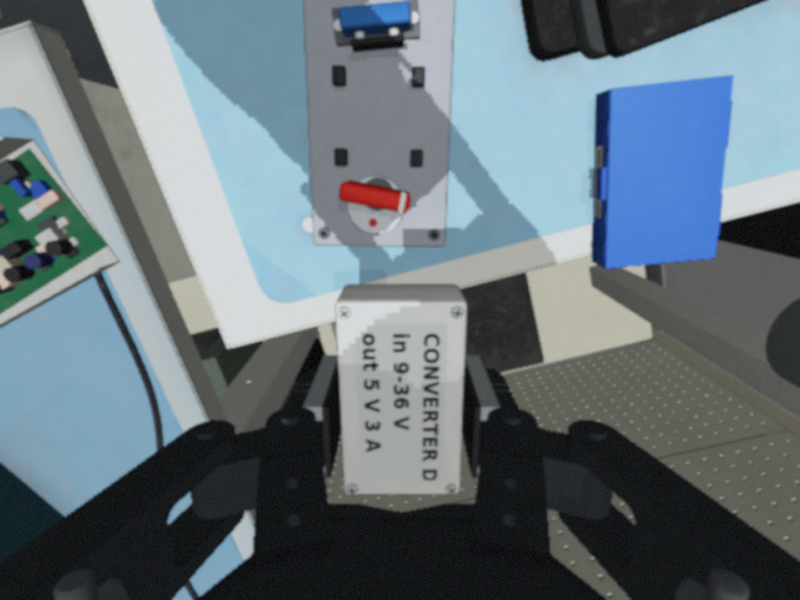

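The knob (375,197), stop (376,20) and four guides at (339,75), (418,76), (341,157), (417,157) are visible in the 800×600 picture. I'll locate the nest from the guides.

```bash
python3 - <<'E'
from h import *
s=dict(np.load("w3.npz")); p=cloud(s); im=s["image"]; g=cv2.cvtColor(im,cv2.COLOR_BGR2GRAY)
C=[]
for (x,y) in [(339,75),(418,76),(341,157),(417,157)]:
    u,v=int(x*.8),int(y*.8); m=np.zeros_like(g,bool); m[v-11:v+12,u-11:u+12]=True
    q=m&(g<75); vv,uu=np.nonzero(q); P=ray(s,uu.mean(),vv.mean(),.014)
    t=p[m&(p[...,2]>.0145)&(p[...,2]<.02)]; mm=(t[:,:2].max(0)+t[:,:2].min(0))/2
    print(P,len(uu),len(t),mm,np.ptp(t[:,:2],axis=0)); C.append(mm)
C=np.array(C); print("nest",C.mean(0),"ydir",np.degrees(np.arctan2(*((C[0]+C[1]-C[2]-C[3])[::-1]))),"xdir",[np.degrees(np.arctan2(*(d[::-1]))) for d in (C[1]-C[0],C[3]-C[2])], np.linalg.norm(C[1]-C[0]),np.linalg.norm(C[0]-C[2]))
# plate corners, zoomed px
for uv in [(316,245),(445,245),(303,0),(455,0)]: print(uv,ray(s,uv[0]*.8,uv[1]*.8,.008))
E
```

```text
[ 0.39835026 -0.20325407  0.014     ] 167 177 [ 0.39807263 -0.20318449] [0.00907363 0.01212497]
[ 0.45050901 -0.20528778  0.014     ] 81 175 [ 0.45099462 -0.20420513] [0.00846157 0.01214443]
[ 0.39753655 -0.25502387  0.014     ] 136 148 [ 0.39734016 -0.25507668] [0.00900728 0.01083893]
[ 0.45030207 -0.25574057  0.014     ] 121 140 [ 0.4500479  -0.25606409] [0.00790503 0.01083521]
nest [ 0.42411383 -0.2296326 ] ydir 89.07275785353306 xdir [np.float64(-1.1048604599177418), np.float64(-1.0732384503023225)] 0.05293183231680289 0.05189736038375287
(316, 245) [ 0.37553667 -0.31832186  0.008     ]
(445, 245) [ 0.47288178 -0.31857124  0.008     ]
(303, 0) [ 0.37626222 -0.1573149   0.008     ]
(455, 0) [ 0.47529626 -0.15762186  0.008     ]
```

```bash
python3 -m crank '[{"dp":[-0.13,0.7,-0.3],"angular":[0,0,-0.5]},{"dp":[-0.13,1,-0.3],"angular":[0,0,-0.5]},{"dp":[-0.13,1,-0.6],"angular":[0,0,0]},{"dp":[-0.13,0.8,-0.9],"angular":[0,0,0]},{"dp":[0,0,-0.9],"angular":[0,0,0]},{"dp":[0,0,-0.3],"angular":[0,0,0]},{"dp":[0,0,0],"angular":[0,0,0]},{"dp":[0,0,0],"angular":[0,0,0]},{"dp":[0,0,0],"angular":[0,0,0]}]'
python3 - <<'E'
from h import *
st,s=wrist("pics/w4.png"); print(st["t"],st["tcp_pos"],yaw(st))
p=cloud(s); g=s["image"].astype(int)
print("module",box(p,(g.min(-1)>110)&(g.max(-1)-g.min(-1)<40),st["tcp_pos"][2],.005))
E
```

```text
t: 9.55
tcp_pos: [0.4261, -0.2317, 0.1147]
tool_rot: [0.714, 0.7, 0.0, 0.001]
force: [-0.0, -0.6, -1.8]
finger_gap: 0.462
gripper_force: 41.2
9.55 [ 0.42609514 -0.23166759  0.11467263] -1.1632432968593478
module (14477, array([ 0.42528307, -0.22783104,  0.11560251]), ((422.45831298828125, -231.83175659179688), (70.72698211669922, 45.99513244628906), 89.2345199584961))
```

```bash
python3 -m crank '[{"dp":[-0.055,0.087,-0.4],"angular":[0,0,0]},{"dp":[0,0,-0.8],"angular":[0,0,0]},{"dp":[0,0,-0.7],"angular":[0,0,0]},{"dp":[0,0,-0.3],"angular":[0,0,0]},{"dp":[0,0,0],"angular":[0,0,0]},{"dp":[0,0,0],"angular":[0,0,0]},{"dp":[0,0,0],"angular":[0,0,0]}]'
python3 - <<'E'
from station import sense
s=sense(); print(s["tcp_pos"],s["force"])
E
```

```text
t: 10.3
tcp_pos: [0.4242, -0.2288, 0.0485]
tool_rot: [0.714, 0.7, 0.0, 0.001]
force: [0.5, -0.7, -0.5]
finger_gap: 0.459
gripper_force: 41.3
[ 0.4241949  -0.22878616  0.04853958] [ 0.47571725 -0.67324338 -0.53239654]
```

```bash
python3 -m crank '[{"dp":[0,0,-0.3],"angular":[0,0,0]},{"dp":[0,0,-0.2],"angular":[0,0,0]},{"dp":[0,0,-0.08],"angular":[0,0,0]},{"dp":[0,0,-0.03],"angular":[0,0,0]},{"dp":[0,0,0],"angular":[0,0,0]},{"dp":[0,0,0],"angular":[0,0,0]}]'
```

```text
t: 10.9
tcp_pos: [0.4234, -0.228, 0.0296]
tool_rot: [0.714, 0.7, -0.0, -0.0]
force: [-1.0, 0.8, 4.7]
finger_gap: 0.455
gripper_force: 42.0
```

```bash
python3 -m crank '[{"dp":[0,0,0],"angular":[0,0,0]},{"dp":[0,0,0],"angular":[0,0,0]},{"dp":[0,0,0],"angular":[0,0,0]},{"dp":[0,0,0],"angular":[0,0,0]},{"dp":[0,0,0.3],"angular":[0,0,0]},{"dp":[0,0,0.7],"angular":[0,0,0]},{"dp":[0,-0.3,0.9],"angular":[0,0,0]},{"dp":[0,-0.9,0.8],"angular":[0,0,0]},{"dp":[0,-0.9,0.8],"angular":[0,0,0]},{"dp":[0,-0.9,0.8],"angular":[0,0,0]},{"dp":[0,0,0],"angular":[0,0,0]},{"dp":[0,0,0],"angular":[0,0,0]},{"dp":[0,0,0],"angular":[0,0,0]}]' 0
python3 - <<'E'
from h import *
st,s=wrist("pics/w5.png"); print(st["t"],st["tcp_pos"],yaw(st),st["force"],st["ft_torque"]); np.savez("w5.npz",**s)
p=cloud(s); g=s["image"].astype(int)
near=(abs(p[...,0]-.425)<.035)&(abs(p[...,1]+.23)<.038)
print("module",box(p,near,.030,.003))
near=(abs(p[...,0]-.425)<.06)&(abs(p[...,1]+.23)<.11)
print("knob",box(p,near&(g[...,2]>g[...,0]+60),.064,.003))
E
```

```text
t: 12.2
tcp_pos: [0.4226, -0.3164, 0.1576]
tool_rot: [0.714, 0.7, 0.0, -0.002]
force: [0.8, 0.5, -1.1]
finger_gap: 1.0
gripper_force: 0.0
12.2 [ 0.42260392 -0.31639944  0.15756119] -1.132650573469556 [ 0.83999952  0.53000518 -1.07217747] [-0.00327472  0.00426317 -0.05447984]
module (6388, array([ 0.4226867 , -0.22705675,  0.03058399]), ((422.681884765625, -228.38235473632812), (70.2177963256836, 40.03142166137695), 89.108642578125))
knob (1100, array([ 0.42210234, -0.27856701,  0.06402922]), ((423.8216247558594, -279.15631103515625), (11.61740493774414, 43.24611282348633), 78.3568115234375))
```

View pics/w5.png

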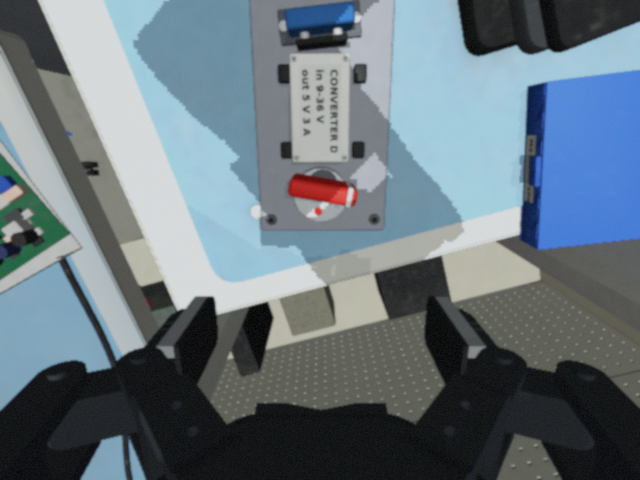

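The module is seated: top at 30.6 mm, centre within 1.5 mm, angle 89.1° (315,108). The knob is at (323,190). Next I'll align over the knob.

```bash
python3 -m crank '[{"dp":[0.03,0.123,0],"angular":[0,0,4]},{"dp":[0,0.123,0],"angular":[0,0,8]},{"dp":[0,0.123,0],"angular":[0,0,8]},{"dp":[0,0.123,0],"angular":[0,0,8]},{"dp":[0,0.123,0],"angular":[0,0,8]},{"dp":[0,0.123,0],"angular":[0,0,8]},{"dp":[0,0.123,-0.2],"angular":[0,0,8]},{"dp":[0,0.123,-0.3],"angular":[0,0,8]},{"dp":[0,0.123,-0.3],"angular":[0,0,8]},{"dp":[0,0.123,-0.3],"angular":[0,0,8]},{"dp":[0,0,-0.1],"angular":[0,0,3.5]},{"dp":[0,0,0],"angular":[0,0,0]},{"dp":[0,0,0],"angular":[0,0,0]},{"dp":[0,0,0],"angular":[0,0,0]}]' 0.5 40
python3 - <<'E'
from h import *
from station import sense
st=sense(); print(st["q"],st["tcp_pos"],yaw(st),st["ft_torque"])
E
```

```text
t: 13.65
tcp_pos: [0.4245, -0.2809, 0.1222]
tool_rot: [0.102, 0.995, 0.0, -0.0]
force: [-0.3, 0.0, -0.1]
finger_gap: 0.499
gripper_force: 0.0
[-8.04471852e-01  5.71866794e-01  1.83286100e+00  2.80324455e-05
  7.37368580e-01 -2.17142018e+00] [ 0.42449981 -0.28094312  0.12218814] 78.31917718604011 [-0.01267595 -0.03506085  0.00374823]
```

```bash
python3 -m crank '[{"dp":[-0.033,0.05,-0.4],"angular":[0,0,0]},{"dp":[0,0,-0.7],"angular":[0,0,0]},{"dp":[0,0,-0.6],"angular":[0,0,0]},{"dp":[0,0,-0.4],"angular":[0,0,0]},{"dp":[0,0,-0.17],"angular":[0,0,0]},{"dp":[0,0,0],"angular":[0,0,0]},{"dp":[0,0,0],"angular":[0,0,0]}]'
python3 -m crank '[{"dp":[0,0,0],"angular":[0,0,0]},{"dp":[0,0,0],"angular":[0,0,0]},{"dp":[0,0,0],"angular":[0,0,0]},{"dp":[0,0,0],"angular":[0,0,0]},{"dp":[0,0,0],"angular":[0,0,0]},{"dp":[0,0,0],"angular":[0,0,0]}]' 1 50
cat > r.py <<'E'
from h import *
from station import sense
st=sense(); print("t %.2f yaw %.2f q %.3f"%(st["t"],yaw(st),np.radians(-1.0+90-yaw(st))),"tcp",np.round(st["tcp_pos"],4),"F",np.round(st["force"],1),"T",np.round(st["ft_torque"],3),"gap",round(st["finger_gap"],3),round(st["gripper_force"],1))
E
python3 r.py
```

```text
t: 14.35
tcp_pos: [0.4238, -0.2801, 0.0546]
tool_rot: [0.102, 0.995, -0.0, 0.0]
force: [-0.2, 0.0, -0.5]
finger_gap: 0.499
gripper_force: 0.0
t: 14.95
tcp_pos: [0.4238, -0.2804, 0.0549]
tool_rot: [0.101, 0.995, -0.001, 0.001]
force: [-0.3, -1.1, 6.5]
finger_gap: 0.129
gripper_force: 50.1
t 14.95 yaw 78.36 q 0.186 tcp [ 0.4238 -0.2804  0.0549] F [-0.3 -1.1  6.5] T [-0.094  0.215 -0.008] gap 0.129 50.1
```

```bash
python3 -m crank '[{"dp":[0,0,0],"angular":[0,0,-2]},{"dp":[0,0,0],"angular":[0,0,-4]},{"dp":[0,0,0],"angular":[0,0,-4]},{"dp":[0,0,0],"angular":[0,0,-4]},{"dp":[0,0,0],"angular":[0,0,-4]},{"dp":[0,0,0],"angular":[0,0,-4]},{"dp":[0,0,0],"angular":[0,0,-4]},{"dp":[0,0,0],"angular":[0,0,-4]},{"dp":[0,0,0],"angular":[0,0,-4]},{"dp":[0,0,0],"angular":[0,0,-4]},{"dp":[0,0,0],"angular":[0,0,-4]},{"dp":[0,0,0],"angular":[0,0,-4]},{"dp":[0,0,0],"angular":[0,0,-2]},{"dp":[0,0,0],"angular":[0,0,-2]},{"dp":[0,0,0],"angular":[0,0,-1]},{"dp":[0,0,0],"angular":[0,0,-1]},{"dp":[0,0,0],"angular":[0,0,-1]},{"dp":[0,0,0],"angular":[0,0,-1]},{"dp":[0,0,0],"angular":[0,0,-1]},{"dp":[0,0,0],"angular":[0,0,-1]}]'
python3 r.py
```

```text
t: 16.95
tcp_pos: [0.424, -0.2801, 0.0549]
tool_rot: [0.557, 0.831, -0.0, 0.001]
force: [-0.6, 0.6, 6.6]
finger_gap: 0.131
gripper_force: 50.1
t 16.95 yaw 22.33 q 1.164 tcp [ 0.424  -0.2801  0.0549] F [-0.6  0.6  6.6] T [0.047 0.076 0.089] gap 0.131 50.1
```

```bash
python3 -m crank '[{"dp":[0,0,0],"angular":[0,0,-1]},{"dp":[0,0,0],"angular":[0,0,-1]},{"dp":[0,0,0],"angular":[0,0,-1]},{"dp":[0,0,0],"angular":[0,0,-1]},{"dp":[0,0,0],"angular":[0,0,-1]}]'; python3 r.py
python3 -m crank '[{"dp":[0,0,0],"angular":[0,0,-1]},{"dp":[0,0,0],"angular":[0,0,-1]},{"dp":[0,0,0],"angular":[0,0,-1]},{"dp":[0,0,0],"angular":[0,0,-1]},{"dp":[0,0,0],"angular":[0,0,-1]}]' >/dev/null; python3 r.py
python3 -m crank '[{"dp":[0,0,0],"angular":[0,0,-1]},{"dp":[0,0,0],"angular":[0,0,-1]},{"dp":[0,0,0],"angular":[0,0,-1]},{"dp":[0,0,0],"angular":[0,0,-1]},{"dp":[0,0,0],"angular":[0,0,-1]}]' >/dev/null; python3 r.py
```

```text
t: 17.45
tcp_pos: [0.424, -0.2801, 0.055]
tool_rot: [0.593, 0.806, -0.0, 0.001]
force: [1.0, 0.2, 4.8]
finger_gap: 0.13
gripper_force: 50.1
t 17.45 yaw 17.33 q 1.251 tcp [ 0.424  -0.2801  0.055 ] F [1.  0.2 4.8] T [0.111 0.048 0.1  ] gap 0.13 50.1
t 17.95 yaw 12.33 q 1.338 tcp [ 0.424  -0.2801  0.055 ] F [-0.5  0.1  6.1] T [0.085 0.018 0.141] gap 0.127 50.1
t 18.45 yaw 7.33 q 1.425 tcp [ 0.4241 -0.2801  0.055 ] F [0.2 0.7 6.5] T [0.116 0.029 0.131] gap 0.122 50.1
```

```bash
python3 -m crank '[{"dp":[0,0,0],"angular":[0,0,-1]},{"dp":[0,0,0],"angular":[0,0,-1]}]' >/dev/null; python3 r.py
python3 -m crank '[{"dp":[0,0,0],"angular":[0,0,-1]},{"dp":[0,0,0],"angular":[0,0,-1]}]' >/dev/null; python3 r.py
python3 -m crank '[{"dp":[0,0,0],"angular":[0,0,-1]},{"dp":[0,0,0],"angular":[0,0,-1]}]' >/dev/null; python3 r.py
python3 -m crank '[{"dp":[0,0,0],"angular":[0,0,-1]},{"dp":[0,0,0],"angular":[0,0,-1]}]' >/dev/null; python3 r.py
```

```text
t 18.65 yaw 5.33 q 1.460 tcp [ 0.4241 -0.2801  0.055 ] F [1.  1.  6.2] T [0.075 0.011 0.117] gap 0.131 50.1
t 18.85 yaw 3.33 q 1.495 tcp [ 0.4241 -0.2801  0.055 ] F [0.1 0.8 5.8] T [ 0.043 -0.001  0.047] gap 0.131 50.1
t 19.05 yaw 1.33 q 1.530 tcp [ 0.4241 -0.2801  0.055 ] F [1.2 0.5 6.4] T [ 0.137 -0.064  0.051] gap 0.129 50.1
t 19.25 yaw -0.67 q 1.565 tcp [ 0.4241 -0.2801  0.055 ] F [0.7 1.  5.9] T [ 0.052 -0.024  0.053] gap 0.13 50.1
```

```bash
python3 -m crank '[{"dp":[0,0,0],"angular":[0,0,-1]},{"dp":[0,0,0],"angular":[0,0,-1]}]' >/dev/null; python3 r.py
python3 -m crank '[{"dp":[0,0,0],"angular":[0,0,-1]},{"dp":[0,0,0],"angular":[0,0,-1]}]' >/dev/null; python3 r.py
python3 -m crank '[{"dp":[0,0,0],"angular":[0,0,-1]},{"dp":[0,0,0],"angular":[0,0,-1]}]' >/dev/null; python3 r.py
python3 -m crank '[{"dp":[0,0,0],"angular":[0,0,-1]},{"dp":[0,0,0],"angular":[0,0,-1]}]' >/dev/null; python3 r.py
```

```text
t 19.45 yaw -2.67 q 1.600 tcp [ 0.4241 -0.2801  0.055 ] F [-0.2  0.7  6.2] T [ 0.052 -0.054  0.105] gap 0.132 50.1
t 19.65 yaw -4.68 q 1.635 tcp [ 0.4241 -0.2801  0.0549] F [0.2 0.1 5.8] T [ 0.14  -0.011  0.074] gap 0.134 50.1
t 19.85 yaw -6.67 q 1.670 tcp [ 0.4241 -0.2801  0.0549] F [-0.6 -0.8  5. ] T [ 0.138 -0.02   0.108] gap 0.131 50.1
t 20.05 yaw -8.66 q 1.704 tcp [ 0.4242 -0.2801  0.0549] F [ 0.5 -0.3  5.9] T [ 0.114 -0.029  0.112] gap 0.13 50.1
```

```bash
python3 -m crank '[{"dp":[0,0,0],"angular":[0,0,-1]},{"dp":[0,0,0],"angular":[0,0,-1]}]' >/dev/null; python3 r.py
python3 -m crank '[{"dp":[0,0,0],"angular":[0,0,-1]},{"dp":[0,0,0],"angular":[0,0,-1]}]' >/dev/null; python3 r.py
python3 -m crank '[{"dp":[0,0,0],"angular":[0,0,-1]},{"dp":[0,0,0],"angular":[0,0,-1]}]' >/dev/null; python3 r.py
python3 -m crank '[{"dp":[0,0,0],"angular":[0,0,-1]},{"dp":[0,0,0],"angular":[0,0,-1]}]' >/dev/null; python3 r.py
```

```text
t 20.25 yaw -10.65 q 1.739 tcp [ 0.4242 -0.2801  0.055 ] F [0.4 0.4 6.1] T [ 0.089 -0.059  0.216] gap 0.134 50.1
t 20.45 yaw -12.64 q 1.774 tcp [ 0.4242 -0.2801  0.055 ] F [ 0.4 -0.2  5.9] T [ 0.077 -0.049  0.209] gap 0.134 50.1
t 20.65 yaw -14.63 q 1.809 tcp [ 0.4242 -0.2801  0.0549] F [0.5 0.5 6.3] T [ 0.097 -0.024  0.229] gap 0.131 50.2
t 20.85 yaw -16.61 q 1.843 tcp [ 0.4242 -0.2802  0.055 ] F [-0.3  1.   4.9] T [ 0.141 -0.011  0.242] gap 0.131 50.2
```

```bash
python3 -m crank '[{"dp":[0,0,0],"angular":[0,0,-1]}]' >/dev/null; python3 r.py
python3 -m crank '[{"dp":[0,0,0],"angular":[0,0,-1]}]' >/dev/null; python3 r.py
python3 -m crank '[{"dp":[0,0,0],"angular":[0,0,-1]}]' >/dev/null; python3 r.py
```

```text
t 20.95 yaw -17.61 q 1.861 tcp [ 0.4242 -0.2802  0.0549] F [-0.2  0.9  5.9] T [ 0.066 -0.048  0.337] gap 0.125 50.2
t 21.05 yaw -18.60 q 1.878 tcp [ 0.4242 -0.2802  0.0549] F [0.5 0.3 5.4] T [ 0.095 -0.038  0.333] gap 0.131 50.2
t 21.15 yaw -19.59 q 1.895 tcp [ 0.4242 -0.2802  0.055 ] F [1.  0.9 5.7] T [ 0.068 -0.102  0.311] gap 0.132 50.2
```

```bash
python3 -m crank '[{"dp":[0,0,0],"angular":[0,0,-1]}]' >/dev/null; python3 r.py
python3 -m crank '[{"dp":[0,0,0],"angular":[0,0,0]},{"dp":[0,0,0],"angular":[0,0,0]}]' >/dev/null; python3 r.py
python3 -m crank '[{"dp":[0,0,0],"angular":[0,0,0]},{"dp":[0,0,0],"angular":[0,0,0]},{"dp":[0,0,0],"angular":[0,0,0]},{"dp":[0,0,0],"angular":[0,0,0]}]' 0.6; python3 r.py
python3 -m crank '[{"dp":[0,0,0.2],"angular":[0,0,0]},{"dp":[0,0,0.6],"angular":[0,0,0]},{"dp":[0,0,0.9],"angular":[0,0,0]},{"dp":[0,-0.6,0.9],"angular":[0,0,2]},{"dp":[0,-0.9,0.9],"angular":[0,0,8]},{"dp":[0,-0.9,0.5],"angular":[0,0,8]},{"dp":[0,-0.6,0],"angular":[0,0,1]},{"dp":[0,0,0],"angular":[0,0,0]},{"dp":[0,0,0],"angular":[0,0,0]},{"dp":[0,0,0],"angular":[0,0,0]}]' 0
python3 - <<'E'
from h import *
st,s=wrist("pics/w6.png"); print(st["t"],st["tcp_pos"],yaw(st),st["ft_torque"])
p=cloud(s); g=s["image"].astype(int)
near=(abs(p[...,0]-.425)<.035)&(abs(p[...,1]+.227)<.04)
print("module",box(p,near,.030,.003))
near=(abs(p[...,0]-.425)<.06)&(abs(p[...,1]+.23)<.11)
print("knob",box(p,near&(g[...,2]>g[...,0]+60),.064,.003))
E
```

```text
t 21.25 yaw -20.59 q 1.913 tcp [ 0.4242 -0.2802  0.055 ] F [0.1 0.8 6.1] T [ 0.129 -0.051  0.398] gap 0.133 50.3
t 21.45 yaw -20.58 q 1.913 tcp [ 0.4242 -0.2802  0.0549] F [0.8 0.2 5.1] T [ 0.121 -0.009  0.238] gap 0.131 50.1
t: 21.85
tcp_pos: [0.4234, -0.2797, 0.054]
tool_rot: [0.822, 0.569, -0.0, -0.0]
force: [0.1, 0.2, -0.7]
finger_gap: 0.4
gripper_force: 0.0
t 21.85 yaw -20.66 q 1.914 tcp [ 0.4234 -0.2797  0.054 ] F [ 0.1  0.2 -0.7] T [ 0.021  0.023 -0.002] gap 0.4 0.0
t: 22.85
tcp_pos: [0.4229, -0.3681, 0.1736]
tool_rot: [0.717, 0.697, 0.0, -0.001]
force: [0.3, 0.1, -0.1]
finger_gap: 1.003
gripper_force: 0.0
22.85 [ 0.4229045  -0.36805461  0.17359418] -1.637905283880927 [ 0.00240024  0.0212113  -0.02707187]
module (4425, array([ 0.42547211, -0.23335315,  0.0305684 ]), ((424.02001953125, -238.77203369140625), (57.413543701171875, 44.02122497558594), 87.53958129882812))
knob (1139, array([ 0.4242673 , -0.2777529 ,  0.06407216]), ((423.54840087890625, -279.5838317871094), (42.60972213745117, 11.4483642578125), 70.41839599609375))
```

View pics/w6.png

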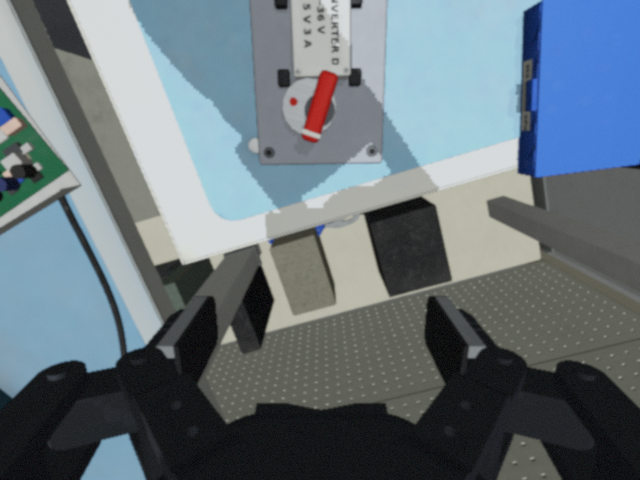

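The module is still flat (top at 30.6 mm) and the disc bears on its end near (310,90). The knob held at about 1.90 rad after release and the gripper is clear, so I'm handing in.

```bash
python3 -c "
from station import order; print(order.sign_off())"
```

```text
the job is handed in; nothing more can be done
None
```

The job is handed in at about 23 s: the module lies flat in the nest, clamped at an estimated 11–14 N (judged from the turning torque, not measured directly). The knob is released at about 1.9 rad, and the arm never went near the relay or capacitor.

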